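# Turn the stock tags to match the bins

### The job

Each parts bin on the stock board has a metal tag on the post in front of it that turns over like a page: pointing right it shows you a round disc, pointing left a straight bar. With a fingertip, push over the tags that are wrong, each right round to its stop, so that the two full bins show the disc and the two others, empty or nearly so, show the bar. Do not pick up or shift the bins or the tools lying on the board.

Things in the scene. Friction and masses are not known exactly. Their poses are not given: they have to be found in the camera images.
- stock_board: fixed plywood board on the bench, 220 (x) x 450 (y) x 10 mm; origin: centre of its underside; x points away from the robot, y left along the row (it may be turned a little). Strips 14 mm high part four bays, 110 mm apart. The posts stand 35 mm in front of its middle, one per bay; each bin's centre lies about 90 mm behind its post.
- post_1_axis (a point): point on the axis of a fixed upright post (at which bay varies), 77 mm above the bench, at mid height of its tag. Post 8 mm thick, 12 mm cap, top 107 mm above the bench; axes as the board's. A dark stop bar, 44 mm long, sits low on it just behind the tag, top 58 mm above the bench; nothing else is beside the tag at its height
- tag_1 (a joint): tag on post_1: upright plate 4 mm thick, 55 to 99 mm above the bench, reaching 44 mm from the axis. 0: points left (board's +y), bar face to the front; pi/2: points to the robot; pi: points right, disc face (disc 29 mm across) to the front. Bar and disc stand out about 2.5 mm. Stops at 0 and pi; turns only through the robot's side; light friction (below 1 N) holds it anywhere, no spring
- post_2_axis (a point): point on the axis of a fixed upright post (at which bay varies), 77 mm above the bench, at mid height of its tag. Post 8 mm thick, 12 mm cap, top 107 mm above the bench; axes as the board's. A dark stop bar, 44 mm long, sits low on it just behind the tag, top 58 mm above the bench; nothing else is beside the tag at its height
- tag_2 (a joint): tag on post_2: upright plate 4 mm thick, 55 to 99 mm above the bench, reaching 44 mm from the axis. 0: points left (board's +y), bar face to the front; pi/2: points to the robot; pi: points right, disc face (disc 29 mm across) to the front. Bar and disc stand out about 2.5 mm. Stops at 0 and pi; turns only through the robot's side; light friction (below 1 N) holds it anywhere, no spring
- post_3_axis (a point): point on the axis of a fixed upright post (at which bay varies), 77 mm above the bench, at mid height of its tag. Post 8 mm thick, 12 mm cap, top 107 mm above the bench; axes as the board's. A dark stop bar, 44 mm long, sits low on it just behind the tag, top 58 mm above the bench; nothing else is beside the tag at its height
- tag_3 (a joint): tag on post_3: upright plate 4 mm thick, 55 to 99 mm above the bench, reaching 44 mm from the axis. 0: points left (board's +y), bar face to the front; pi/2: points to the robot; pi: points right, disc face (disc 29 mm across) to the front. Bar and disc stand out about 2.5 mm. Stops at 0 and pi; turns only through the robot's side; light friction (below 1 N) holds it anywhere, no spring
- post_4_axis (a point): point on the axis of a fixed upright post (at which bay varies), 77 mm above the bench, at mid height of its tag. Post 8 mm thick, 12 mm cap, top 107 mm above the bench; axes as the board's. A dark stop bar, 44 mm long, sits low on it just behind the tag, top 58 mm above the bench; nothing else is beside the tag at its height
- tag_4 (a joint): tag on post_4: upright plate 4 mm thick, 55 to 99 mm above the bench, reaching 44 mm from the axis. 0: points left (board's +y), bar face to the front; pi/2: points to the robot; pi: points right, disc face (disc 29 mm across) to the front. Bar and disc stand out about 2.5 mm. Stops at 0 and pi; turns only through the robot's side; light friction (below 1 N) holds it anywhere, no spring
- bin_full_1: grey open-topped plastic bin, 90 mm deep (x) x 86 wide (y) x 45 high, standing loose on the stock board in the bay behind one of the posts (which bay varies), its rim 55 mm above the bench; origin: centre of its underside; full: a layer of brass pieces to near the rim
- bin_full_2: grey open-topped plastic bin, 90 mm deep (x) x 86 wide (y) x 45 high, standing loose on the stock board in the bay behind one of the posts (which bay varies), its rim 55 mm above the bench; origin: centre of its underside; full: a layer of brass pieces to near the rim
- bin_low: grey open-topped plastic bin, 90 mm deep (x) x 86 wide (y) x 45 high, standing loose on the stock board in the bay behind one of the posts (which bay varies), its rim 55 mm above the bench; origin: centre of its underside; not full: only two brass pieces are left on its floor
- bin_empty: grey open-topped plastic bin, 90 mm deep (x) x 86 wide (y) x 45 high, standing loose on the stock board in the bay behind one of the posts (which bay varies), its rim 55 mm above the bench; origin: centre of its underside; not full: nothing in it
- hex_key: loose bystander: bent steel hex key, 38 x 100 x 8 mm, lying on the front part of the board; origin: centre of its underside
- deburr_tool: loose bystander: turned metal deburring tool, 17 mm thick, 84 mm long, lying on the front part of the board; origin: centre of its underside
Things that resemble listed ones, but are neither listed nor needed, are in the scene too. Leave any purple look-alike of the bin_empty alone.

How it is judged:
By the outcome, as a careful person would: the job done as asked, in the order asked, and still so for the second after the job is handed in, with the robot touching nothing.
It also fails if it takes over 64 s, if anything falls off the work surface, if the arm or the gripper's body presses on something with over 40 N, if the wrist force passes 120 N, or if a joint passes its speed limit or range.

### The arm

A 6-joint arm with a two-finger parallel gripper is mounted at the origin on a cart in front of the work surface, level with it; the furniture and walls round the work are solid. World frame = base frame: x ahead of the robot, y to its left, z up, the work surface at z = 0. Lengths are in mm, angles in degrees, forces in N, time in s.
With the tool pointing down it reaches from about 325 to 850 mm from the base axis. Payload 15.5 kg.
Tool frame: the origin (TCP) lies at the centre of the arm's flange, where the gripper is bolted on; the fingertips stand 191 mm ahead of it and the grasp point (between the pads) lies 172 mm ahead of it; z points along the fingers, y is the line along which they close (so a half turn about z gives the same grasp; the last joint's range is limited). The gripper opens to 91 mm and grips with 3 to 60 N. Pads are 32 mm wide; open, the fingers measure 118 mm over their backs; the gripper's body (76 mm by 178 mm) begins 60 mm behind the grasp point.
Start: joints at [-73.654, 28.281, 77.091, -0, 74.628, -5.472], TCP at [232.291, -580.232, 404.715] pointing down, gripper open.
Joint ranges: [-166.48, 166.48], [-47.26, 123.95], [12.59, 153.08], [-70.14, 250.14], [6.76, 159.57], [-176.63, 176.63]. Speed limits (degrees/s): [108.29, 108.29, 147.25, 172.46, 172.46, 172.46].

### API

Orientations are given as a 3x3 rotation matrix whose columns are the frame's x, y, z axes.
In Python, from station import telemetry, imaging, env gives the robot as it stands. The module is installed in compiled form; this text tells all that it offers.
- The arm moves only by the tool servo_tool, never from a script. Its argument "motion" is a list of rows, each a list of 7 numbers: the shift along the tool's x, y, z in units of 60 mm (1.0 is 60 mm), then the turn, a rotation vector about the tool's x, y, z in units of 8 degrees (1.0 is 8 degrees), then the opening, from 0 (shut) to 1 (fully open). A call has 1 to 10 rows; each row is the pose to reach, as a shift and turn from the pose commanded when the call began, along the tool's axes at that moment; what a row does not reach only later rows make up. A row lasts 1/8 s, in which the tool goes at most 62.5 mm and 10.7 degrees, less where a joint would pass 70% of its speed; a pose out of reach is approached as far as the arm can. A call with a gripper value outside its range is refused whole. The fingers move at their own pace and stop on an object; the grip force is fixed at half the most. Time passes only in rows, so rows that repeat a pose let the fingers close. It gives the time, the measured TCP pose, the force, the opening and the grip force at its end, in the units of the state.
- telemetry.get_obs(): the state, without advancing time (a new reading comes with each control period).
- imaging.capture(name): name is "side" or "top" or "wrist"; returns a dict with "pixels" (420x560x3 uint8, red, green, blue), "vfov" (degrees; the focal length in pixels is half the picture's height over the tangent of half this angle, whatever the lens; pixels are square), "cx", "cy" (the principal point, pixels), "dist_coeffs" ([k1, k2, p1, p2, k3] as OpenCV has them; the pictures are not rectified), "rvec" (rotation vector, rad) and "tvec" (3), from world to camera coordinates, as OpenCV has them; the wrist camera has in their place "T_tool_cam" (4x4, takes a point from camera to tool coordinates, whose origin is the TCP and whose axes are the flange's). Camera axes: x right, y down, z forward; pixel columns grow to the right and rows downward; lengths in mm; the calibration is good to about 2 mm. A picture is of the moment at which its call begins: read the wrist's pose just before it. There is no depth.
- env.finish_job(): hands the job in; it is judged then, once.
Trained networks look in a picture, given as the dict that the camera call returned (one of the last four; its "shot" number tells which), for a name from the list of things; names that differ only in an ending like _2 or _b are one class to them, and where a whole thing is asked for, a point or a joint stands for the part that bears it (a point fixed in the world has none). Each returns a list of dicts, best first, with "score" (0 to 1); they miss things now and then, are a little off and sometimes report something else, mostly with a low value. They report only what shows in the picture. A call takes as long as a camera call. They do not tell look-alikes from the thing itself.
- imaging.boxes_of(target, picture): "at" ([row, column] in pixels, amid what is visible of it).
- imaging.trace(target, picture): "region" (420x560 bool, what is visible of it) and "at" ([row, column] in pixels, amid what is visible of it).
- imaging.mark_of(target, picture): "at" ([row, column] in pixels: a listed point, or the origin of a listed thing).
The state is a dict: "time_s": time; "joint_pos": joint angles; "qd": joint speeds; "effort": joint torques, N m; "eef_pos": TCP position; "tcp_rot": TCP orientation; "force": force on the tool from outside, world axes, zero at the start; "torque": the same for the moment, N m; "opening": opening from 0.0 (shut) to 1.0 (fully open); "grip_force": force on a finger pad.
Only numpy, scipy, OpenCV 4.12 (cv2) and the standard library are available. Lean on these libraries where they do the work, as an engineer would, in place of code of your own. Each camera call takes 0.05 s, during which the arm holds its last target. There are 200 camera calls.

## Working session

There is one attempt and no reset: what is moved stays moved. The work goes in short steps, Python scripts to look and compute and a tool call to move; the robot and the scene stay as the last step left them, time stands still between calls to the robot, and variables do not carry over. Pictures are saved under pics/ and viewed, at most 10 in all, crops included, and the job is handed in when it is done.

Besides the shell and the picture viewer there is one more tool, called after "Call:" as a command line: name --pt "numbers of a row" for each row, then --argument value for the rest. servo_tool: Moves the arm, as the interface text tells. Its arguments: {"type":"object","properties":{"motion":{"type":"array"}},"required":["motion"]}

```bash
mkdir -p pics; python3 - <<'E'
from station import telemetry, imaging
import cv2,pickle
o=telemetry.get_obs();print(o['time_s'],o['eef_pos'],o['tcp_rot'],o['opening'])
D={}
for n in('side','top'):
    p=imaging.capture(n);D[n]=p
    cv2.imwrite(f'pics/{n}0.png',p['pixels'][:,:,::-1])
    print(n,p['vfov'],p['rvec'],p['tvec'])
    for t in('post_1_axis','tag_1','bin_full_1','bin_low','bin_empty'):
        print(t,[( [int(v) for v in d['at']],round(d['score'],2)) for d in imaging.mark_of(t,p)])
pickle.dump(D,open('d.pkl','wb'))
E
```

```text
0.0 [ 232.24272351 -580.08994221  404.15602248] [[ 9.28387721e-01  3.71612868e-01 -3.40068480e-04]
 [ 3.71613005e-01 -9.28386987e-01  1.17334694e-03]
 [ 1.20315669e-04 -1.21569476e-03 -9.99999254e-01]] 0.9977142863188867
side 54.13486553442884 [ 0.53971966 -2.671913    1.22453803] [445.83884248 242.14017753 750.46222703]
post_1_axis [([198, 278], 0.72)]Traceback (most recent call last):
  File "<stdin>", line 10, in <module>
ValueError: it knows: bin_empty, bin_full, bin_low, deburr_tool, hex_key, post_1_axis, post_2_axis, post_3_axis, post_4_axis, stock_board
```

```bash
cat > h.py <<'E'
import numpy as np,cv2
def K(p):
    f=p['pixels'].shape[0]/2/np.tan(np.radians(p['vfov']/2))
    return np.array([[f,0,p['cx']],[0,f,p['cy']],[0,0,1.]])
def ext(p,o=None):
    if 'rvec' in p: return cv2.Rodrigues(np.array(p['rvec'],float))[0],np.array(p['tvec'],float).ravel()
    T=np.eye(4);T[:3,:3]=o['tcp_rot'];T[:3,3]=o['eef_pos'];M=np.linalg.inv(T@np.array(p['T_tool_cam']));return M[:3,:3],M[:3,3]
def ray(p,at,z,o=None):
    R,t=ext(p,o)
    u=cv2.undistortPoints(np.array([[[at[1],at[0]]]],float),K(p),np.array(p['dist_coeffs'],float)).ravel()
    d=R.T@np.array([u[0],u[1],1]);c=-R.T@t
    return c+d*(z-c[2])/d[2]
def proj(p,X,o=None):
    R,t=ext(p,o);return cv2.projectPoints(np.array(X,float).reshape(-1,1,3),cv2.Rodrigues(R)[0],t,K(p),np.array(p['dist_coeffs'],float))[0].reshape(-1,2)
E
python3 - <<'E'
from station import telemetry, imaging
import cv2,pickle,numpy as np
from h import *
D={}
for n in('side','top'):
    p=imaging.capture(n);D[n]=p
    cv2.imwrite(f'pics/{n}0.png',p['pixels'][:,:,::-1])
    R,t=ext(p);print(n,'cam at',(-R.T@t).round())
    for t,z in(('post_1_axis',77),('post_2_axis',77),('post_3_axis',77),('post_4_axis',77),('bin_full',10),('bin_low',10),('bin_empty',10),('stock_board',0)):
        print(t,[( [int(v) for v in d['at']],round(d['score'],2),ray(p,d['at'],z).round().astype(int).tolist()) for d in imaging.mark_of(t,p)])
pickle.dump(D,open('d.pkl','wb'))
E
```

```text
side cam at [261. 551. 669.]
post_1_axis [([198, 277], 0.6, [534, -113, 77])]
post_2_axis [([236, 263], 0.74, [516, 9, 77])]
post_3_axis [([270, 243], 0.8, [512, 108, 77]), ([232, 264], 0.69, [516, -1, 77]), ([205, 306], 0.57, [466, -117, 77]), ([212, 242], 0.32, [587, -39, 77])]
post_4_axis [([171, 291], 0.48, [545, -224, 77])]
bin_full [([250, 227], 0.82, [599, 19, 10]), ([185, 263], 0.6, [621, -224, 10]), ([282, 203], 0.31, [601, 119, 10])]
bin_low [([280, 201], 0.55, [608, 115, 10])]
bin_empty [([171, 343], 0.85, [445, -372, 10]), ([212, 244], 0.81, [621, -110, 10]), ([245, 359], 0.8, [333, -110, 10]), ([288, 276], 0.39, [459, 73, 10])]
stock_board [([235, 258], 0.74, [560, -59, 0])]
top cam at [ 373.  -92. 1122.]
post_1_axis [([218, 321], 0.7, [478, -194, 77]), ([198, 290], 0.65, [528, -120, 77])]
post_2_axis [([205, 242], 0.76, [514, -2, 77])]
post_3_axis [([204, 198], 0.61, [517, 105, 77])]
post_4_axis [([195, 330], 0.49, [534, -217, 77])]
bin_full [([160, 324], 0.92, [639, -212, 10]), ([174, 238], 0.63, [604, 14, 10])]
bin_low [([173, 195], 0.75, [609, 128, 10])]
bin_empty [([279, 286], 0.74, [331, -106, 10]), ([226, 399], 0.7, [460, -404, 10]), ([164, 283], 0.66, [631, -106, 10]), ([217, 316], 0.64, [488, -188, 10])]
stock_board [([190, 264], 0.69, [562, -54, 0])]
```

View pics/top0.png

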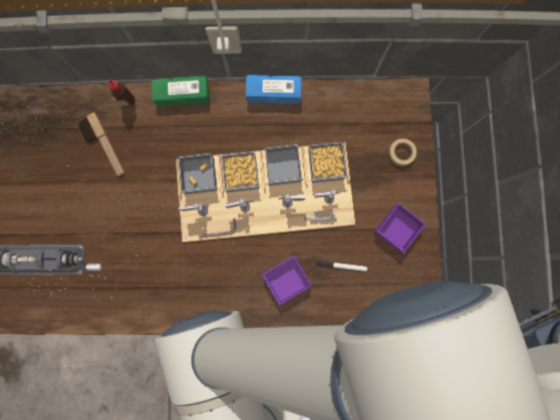

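View pics/side0.png

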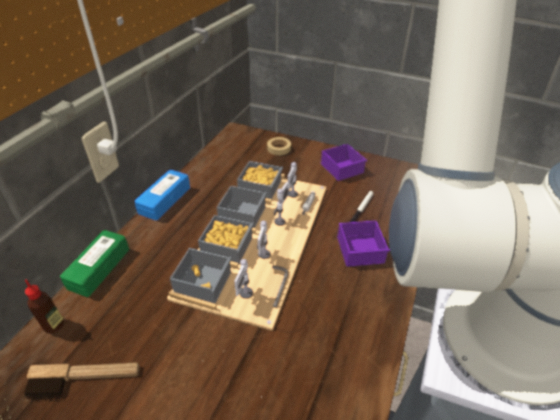

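```bash
python3 - <<'E'
import cv2,pickle,numpy as np
from h import *
D=pickle.load(open('d.pkl','rb'))
# joint fit: board pose (x,y,yaw) from both views' posts/bins/board corner points
from scipy.optimize import least_squares
obs=[('top',(198,290),-1,0),('top',(205,242),0,0),('top',(204,198),1,0),('top',(195,330),-2,0),
('side',(198,277),-1,0),('side',(234,263.5),0,0),('side',(270,243),1,0),('side',(171,291),-2,0),
('top',(160,324),-2,1),('top',(174,238),0,1),('top',(173,195),1,1),('top',(164,283),-1,1),('side',(250,227),0,1),('side',(185,263),-2,1),('side',(212,244),-1,1),('side',(281,202),1,1)]
def P(v,k,b):
    c,s=np.cos(v[2]),np.sin(v[2]);dx,dy=(90 if b else 0),110*k
    return [v[0]+c*dx-s*dy,v[1]+s*dx+c*dy,10 if b else 77]
r=least_squares(lambda v:np.concatenate([proj(D[n],P(v,k,b))[0]-np.array(a)[::-1] for n,a,k,b in obs]),[515,0,0.05],loss='soft_l1')
print(r.x,np.degrees(r.x[2]));print(r.fun.reshape(-1,2).round(1).tolist())
print(np.array([P(r.x,k,0) for k in(1,0,-1,-2)]).round())
a=D['top']['pixels'][135:250,170:365,::-1];b=D['side']['pixels'][140:330,160:340,::-1]
cv2.imwrite('pics/c1.png',cv2.resize(a,None,fx=4,fy=4,interpolation=2));cv2.imwrite('pics/c2.png',cv2.resize(b,None,fx=3.1,fy=3.1,interpolation=2))
E
```

```text
[ 5.22072898e+02 -1.49748339e+00  8.34526446e-02] 4.7814843219599314
[[-3.0, -0.4], [0.2, -3.0], [-0.5, 2.4], [1.6, -1.8], [1.6, 1.8], [-1.2, -2.0], [-0.3, 0.7], [1.3, 1.7], [0.7, 3.7], [3.5, -2.2], [4.8, 2.9], [0.1, 3.7], [-2.3, -5.3], [-4.6, 2.1], [-1.1, 1.6], [1.3, 0.4]]
[[ 513.  108.   77.]
 [ 522.   -1.   77.]
 [ 531. -111.   77.]
 [ 540. -221.   77.]]
```

View pics/c1.png

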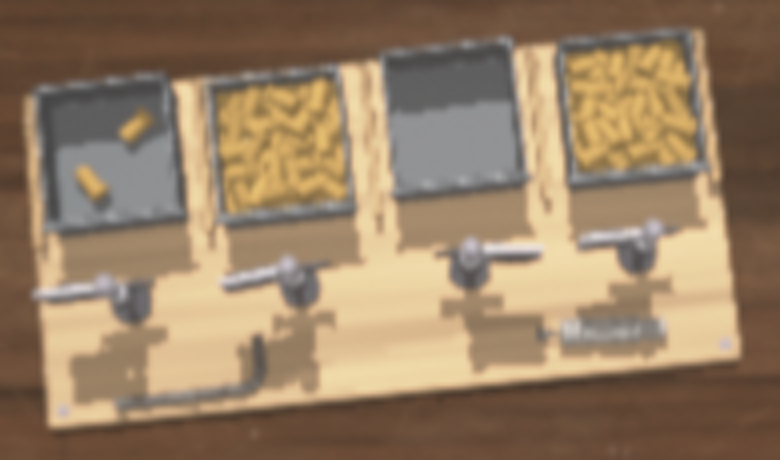

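View pics/c2.png

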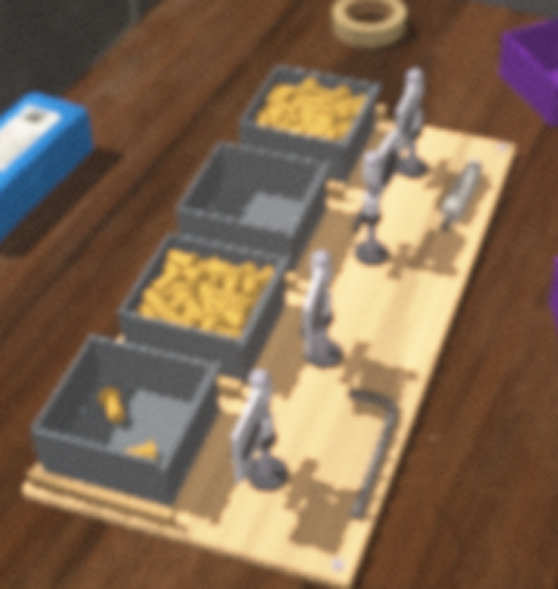

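Top crop: bays from left to right are low (tag left, so bar: correct), full (tag left: wrong), empty (tag right: wrong), full (tag left: wrong). Possible confusions are the purple bins at (279,286) and (226,399), which are off the board, so I'm ignoring them. Three tags need turning. I'll move closer for a wrist view.

Call:
servo_tool --pt "6.4 -6.8 0 0 0 2.1 0" --pt "6.4 -6.8 0 0 0 2.1 0" --pt "6.4 -6.8 0 0 0 2.1 0" --pt "6.4 -6.8 0 0 0 2.1 0" --pt "6.4 -6.8 0 0 0 2.1 0" --pt "6.4 -6.8 0 0 0 2.1 0" --pt "6.4 -6.8 0 0 0 2.1 0" --pt "6.4 -6.8 0 0 0 2.1 0" --pt "6.4 -6.8 0 0 0 2.1 0" --pt "6.4 -6.8 0 0 0 2.1 0"

```text
time_s: 2.25
eef_pos: [438.0, -55.3, 404.8]
tcp_rot: [[0.996, 0.093, 0.001], [0.093, -0.996, 0.0], [0.001, -0.0, -1.0]]
force: [0.0, -0.5, -0.5]
opening: 0.004
grip_force: 0.0
```

Call:
servo_tool --pt "0 0 0 0 0 0 0" --pt "0 0 0 0 0 0 0"

```text
time_s: 2.5
eef_pos: [436.9, -59.8, 404.7]
tcp_rot: [[0.996, 0.086, -0.0], [0.086, -0.996, -0.0], [-0.0, 0.0, -1.0]]
force: [-0.7, -0.3, 0.3]
opening: 0.004
grip_force: 0.0
```

```bash
python3 - <<'E'
from station import telemetry, imaging
import cv2,pickle,numpy as np
from h import *
o=telemetry.get_obs();p=imaging.capture('wrist');pickle.dump((o,p),open('w.pkl','wb'))
t=imaging.capture('top');pickle.dump(t,open('t.pkl','wb'))
print(o['time_s'],o['eef_pos'].round(1),o['tcp_rot'].round(3).tolist(),o['force'])
R,tt=ext(p,o);print('cam',(-R.T@tt).round(),R[2].round(2))
im=p['pixels'][:,:,::-1].copy()
for q in proj(p,[[513,108,107],[522,-1,107],[531,-111,107],[540,-221,107]],o): print(q.round()); cv2.circle(im,tuple(int(v) for v in q),3,(0,0,255),1)
cv2.imwrite('pics/w1.png',cv2.resize(im,(800,600)))
E
```

```text
2.5 [436.9 -59.8 404.7] [[0.996, 0.086, -0.0], [0.086, -0.996, -0.0], [-0.0, 0.0, -1.0]] [-0.65795884 -0.25985924  0.29330108]
cam [504. -53. 383.] [-0.24 -0.02 -0.97]
[56. 91.]
[203.  90.]
[355.  91.]
[503.  94.]
```

View pics/w1.png

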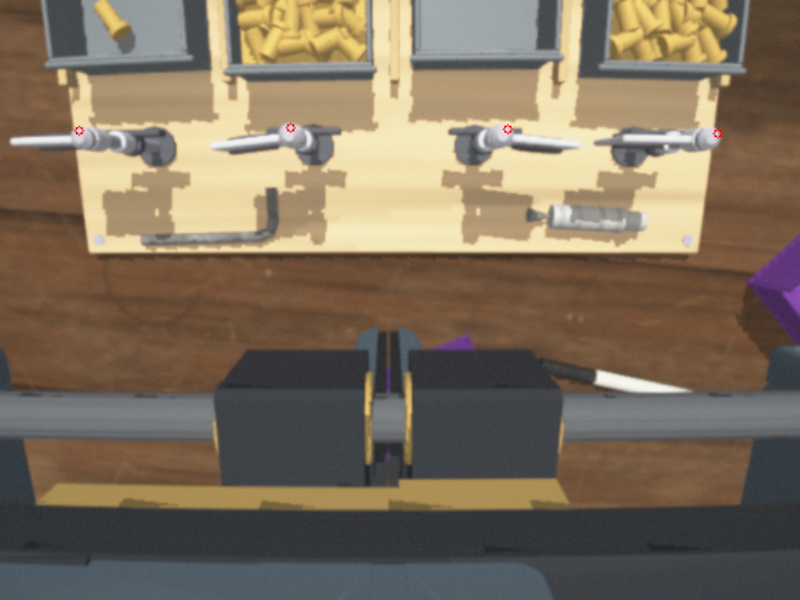

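```bash
python3 - <<'E'
import pickle,numpy as np
from h import *
o,p=pickle.load(open('w.pkl','rb'))
caps=[ray(p,(y*.7,x*.7),107,o) for x,y in((82,137),(290,131),(501,132),(706,139))]
tips=[ray(p,(y*.7,x*.7),99,o) for x,y in((12,140),(213,148),(578,147),(598,142))]
c=np.array(caps)[:,:2];k=np.array([1,0,-1,-2])
m=[np.polyfit(k,c[:,i],1) for i in(0,1)];print(c.round(1).tolist(),m)
ex=np.array([m[0][0],m[1][0]]);ey=ex/np.linalg.norm(ex);ex=np.array([ey[1],-ey[0]]);print('yaw',np.degrees(np.arctan2(ex[1],ex[0])))
for a,b in zip(c,tips): d=b[:2]-a; print('tip rel board',d@ex,d@ey)
R=o['tcp_rot'];print('posts rel TCP in tool:',[(R.T@np.r_[m[0][0]*j+m[0][1]-o['eef_pos'][0],m[1][0]*j+m[1][1]-o['eef_pos'][1],0]).round(1).tolist() for j in k])
E
```

```text
[[509.6, 107.0], [520.6, -1.0], [529.5, -107.9], [536.9, -215.1]] [array([ -9.0930196 , 519.61774888]), array([107.34052538,  -0.59048667])]
yaw 4.8420738818704185
tip rel board -0.22681623801370332 44.05107048274728
tip rel board -7.787272356659647 42.66702483839652
tip rel board -6.507242807672205 -42.98803931714035
tip rel board -2.117185268126847 53.912995145326256
posts rel TCP in tool: [[87.6, -159.6, -0.0], [87.5, -51.9, -0.0], [87.4, 55.8, 0.0], [87.2, 163.5, 0.0]]
```

Call:
servo_tool --pt "1.9 -1.42 0 0 0 0 0" --pt "1.9 -1.42 0 0 0 0 0" --pt "1.9 -1.42 0 0 0 0 0" --pt "1.9 -1.42 0 0 0 0 0" --pt "1.9 -1.42 1 0 0 0 0" --pt "1.9 -1.42 1.8 0 0 0 0" --pt "1.9 -1.42 2.45 0 0 0 0" --pt "1.9 -1.42 2.45 0 0 0 0" --pt "1.9 -1.42 2.45 0 0 0 0"

```text
time_s: 3.72
eef_pos: [543.3, 35.3, 259.2]
tcp_rot: [[0.996, 0.086, 0.001], [0.086, -0.996, -0.0], [0.001, 0.0, -1.0]]
force: [0.9, -0.1, -0.3]
opening: 0.003
grip_force: 0.0
```

Call:
servo_tool --pt "-0.09 0.03 0 0 0 0 0" --pt "-0.2 -0.05 0 0 0 0 0" --pt "-0.32 -0.11 0 0 0 0 0" --pt "-0.5 -0.1 0 0 0 0 0" --pt "-0.67 -0.07 0 0 0 0 0" --pt "-0.8 0.07 0 0 0 0 0" --pt "-0.93 0.23 0 0 0 0 0" --pt "-0.93 0.23 0 0 0 0 0"

```text
time_s: 4.72
eef_pos: [488.4, 16.5, 257.7]
tcp_rot: [[0.996, 0.086, -0.001], [0.086, -0.996, -0.0], [-0.001, -0.0, -1.0]]
force: [0.8, -0.9, -0.3]
opening: 0.004
grip_force: 0.0
```

```bash
python3 - <<'E'
from station import telemetry, imaging
import cv2
from h import *
o=telemetry.get_obs();p=imaging.capture('wrist')
print(o['eef_pos'].round(1))
cv2.imwrite('pics/w2.png',cv2.resize(p['pixels'][:,:,::-1],(800,600)))
E
```

```text
[488.4  16.5 257.7]
```

View pics/w2.png

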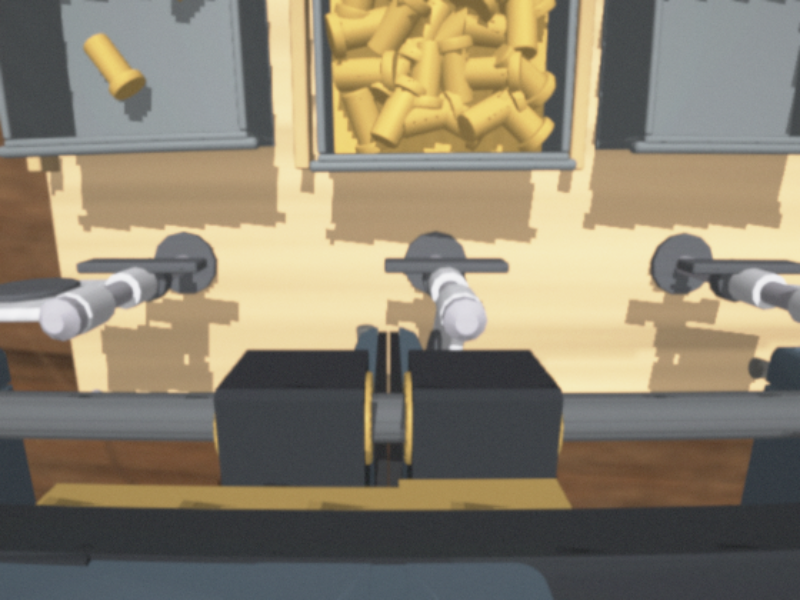

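Call:
servo_tool --pt "-0.08 0.1 0 0 0 0 0" --pt "-0.13 0.2 0 0 0 0 0" --pt "-0.14 0.37 0 0 0 0 0" --pt "-0.11 0.52 0 0 0 0 0" --pt "0 0.68 0 0 0 0 0" --pt "0.08 0.75 0 0 0 0 0" --pt "0.16 0.8 0 0 0 0 0" --pt "0.18 0.8 0 0 0 0 0" --pt "0.2 0.8 0 0 0 0 0" --pt "0.2 0.8 0 0 0 0 0"

```text
time_s: 6.02
eef_pos: [502.6, -29.3, 257.2]
tcp_rot: [[0.996, 0.088, -0.008], [0.088, -0.996, 0.0], [-0.008, -0.001, -1.0]]
force: [-21.3, -7.4, 12.6]
opening: 0.005
grip_force: 10.8
```

Call:
servo_tool --pt "-0.4 0 0 0 0 0 0" --pt "-0.4 0 0 0 0 0 0" --pt "-0.4 0 -1 0 0 0 0" --pt "-0.4 0 -1 0 0 0 0" --pt "0.73 1.87 -1 0 0 0 0" --pt "0.73 1.87 -1 0 0 0 0" --pt "0.73 1.87 -1 0 0 0 0" --pt "0.73 1.87 -1 0 0 0 0" --pt "0.73 1.87 0 0 0 0 0" --pt "0.73 1.87 0 0 0 0 0"

```text
time_s: 7.28
eef_pos: [556.7, -135.7, 254.9]
tcp_rot: [[0.996, 0.088, -0.007], [0.088, -0.996, 0.003], [-0.007, -0.003, -1.0]]
force: [0.2, 0.7, 0.1]
opening: 0.001
grip_force: 0.0
```

Call:
servo_tool --pt "-0.09 -0.03 0 0 0 0 0" --pt "-0.2 0.05 0 0 0 0 0" --pt "-0.32 0.11 0 0 0 0 0" --pt "-0.5 0.1 0 0 0 0 0" --pt "-0.67 0.07 0 0 0 0 0" --pt "-0.8 -0.07 0 0 0 0 0" --pt "-0.93 -0.23 0 0 0 0 0" --pt "-0.93 -0.23 0 0 0 0 0"

```text
time_s: 8.28
eef_pos: [501.0, -127.5, 257.7]
tcp_rot: [[0.996, 0.088, -0.001], [0.088, -0.996, 0.0], [-0.001, -0.001, -1.0]]
force: [0.5, -0.6, -0.1]
opening: 0.004
grip_force: 0.0
```

Call:
servo_tool --pt "-0.08 -0.1 0 0 0 0 0" --pt "-0.13 -0.2 0 0 0 0 0" --pt "-0.14 -0.37 0 0 0 0 0" --pt "-0.11 -0.52 0 0 0 0 0" --pt "0 -0.68 0 0 0 0 0" --pt "0.08 -0.75 0 0 0 0 0" --pt "0.16 -0.8 0 0 0 0 0" --pt "0.18 -0.8 0 0 0 0 0" --pt "0.2 -0.8 0 0 0 0 0" --pt "0.2 -0.8 0 0 0 0 0"

```text
time_s: 9.52
eef_pos: [507.2, -79.4, 257.1]
tcp_rot: [[0.996, 0.088, -0.007], [0.088, -0.996, 0.001], [-0.007, -0.001, -1.0]]
force: [-20.3, -7.2, 11.5]
opening: 0.007
grip_force: 10.5
```

Call:
servo_tool --pt "-0.4 0 0 0 0 0 0" --pt "-0.4 0 0 0 0 0 0" --pt "-0.4 0 -1 0 0 0 0" --pt "-0.4 0 -1 0 0 0 0" --pt "0.73 1.8 -1 0 0 0 0" --pt "0.73 1.8 -1 0 0 0 0" --pt "0.73 1.8 -1 0 0 0 0" --pt "0.73 1.8 -1 0 0 0 0" --pt "0.73 1.8 0 0 0 0 0" --pt "0.73 1.8 0 0 0 0 0"

```text
time_s: 10.78
eef_pos: [560.8, -181.7, 254.8]
tcp_rot: [[0.996, 0.088, -0.007], [0.088, -0.996, 0.003], [-0.007, -0.004, -1.0]]
force: [-0.1, 0.2, 0.9]
opening: 0.002
grip_force: 0.0
```

Call:
servo_tool --pt "-0.09 0.03 0 0 0 0 0" --pt "-0.2 -0.05 0 0 0 0 0" --pt "-0.32 -0.11 0 0 0 0 0" --pt "-0.5 -0.1 0 0 0 0 0" --pt "-0.67 -0.07 0 0 0 0 0" --pt "-0.8 0.07 0 0 0 0 0" --pt "-0.93 0.23 0 0 0 0 0" --pt "-0.93 0.23 0 0 0 0 0"

```text
time_s: 11.78
eef_pos: [507.7, -203.0, 257.7]
tcp_rot: [[0.996, 0.086, -0.0], [0.086, -0.996, -0.0], [-0.0, 0.0, -1.0]]
force: [0.4, 0.1, 0.7]
opening: 0.005
grip_force: 0.0
```

Call:
servo_tool --pt "-0.08 0.1 0 0 0 0 0" --pt "-0.13 0.2 0 0 0 0 0" --pt "-0.14 0.37 0 0 0 0 0" --pt "-0.11 0.52 0 0 0 0 0" --pt "0 0.68 0 0 0 0 0" --pt "0.08 0.75 0 0 0 0 0" --pt "0.16 0.8 0 0 0 0 0" --pt "0.18 0.8 0 0 0 0 0" --pt "0.2 0.8 0 0 0 0 0" --pt "0.2 0.8 0 0 0 0 0"

```text
time_s: 13.02
eef_pos: [521.6, -248.4, 257.3]
tcp_rot: [[0.996, 0.088, -0.008], [0.088, -0.996, 0.002], [-0.008, -0.002, -1.0]]
force: [-29.9, -5.4, 16.1]
opening: 0.004
grip_force: 15.1
```

Call:
servo_tool --pt "-0.4 0 0 0 0 0 0" --pt "-0.4 0 0 0 0 0 0" --pt "-0.4 0 -1 0 0 0 0" --pt "-1.5 -2.3 -2.45 0 0 0 0" --pt "-1.5 -2.3 -2.45 0 0 0 0" --pt "-1.5 -2.3 -2.45 0 0 0 0" --pt "-1.5 -2.3 -2.45 0 0 0 0" --pt "-1.5 -2.3 -2.45 0 0 0 0" --pt "-1.5 -2.3 -2.45 0 0 0 0" --pt "-1.5 -2.3 -2.45 0 0 0 0"

```text
time_s: 14.28
eef_pos: [423.0, -119.6, 404.2]
tcp_rot: [[0.996, 0.087, -0.001], [0.087, -0.996, 0.0], [-0.001, -0.0, -1.0]]
force: [0.3, 0.4, 0.3]
opening: 0.005
grip_force: 0.0
```

```bash
python3 - <<'E'
from station import telemetry, imaging
import cv2
from h import *
o=telemetry.get_obs();p=imaging.capture('wrist')
print(o['eef_pos'].round(1),o['time_s'])
cv2.imwrite('pics/w3.png',cv2.resize(p['pixels'][:,:,::-1],(800,600)))
E
```

```text
[ 423.  -119.6  404.2] 14.275
```

View pics/w3.png

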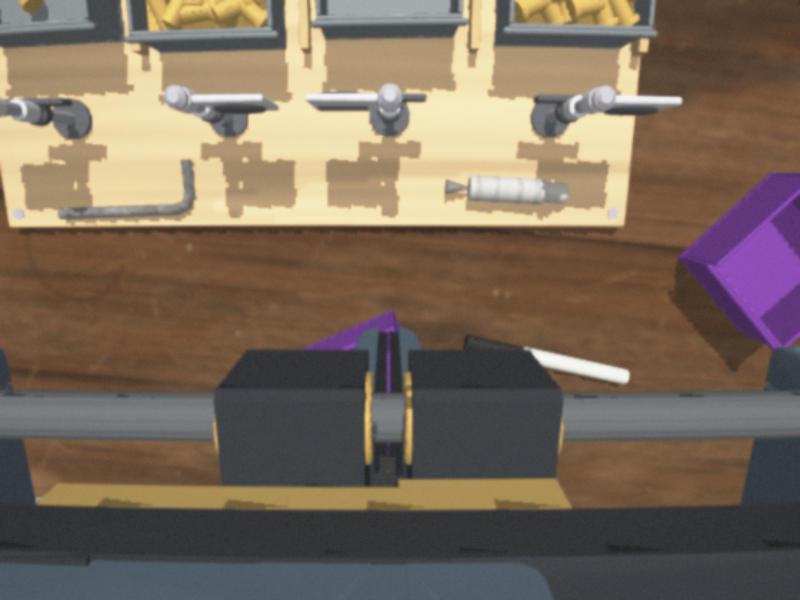

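The three tags look flush. I'll take one closer crop for tags 1 and 2 before handing in.

Call:
servo_tool --pt "-0.3 -2.2 0 0 0 0 0" --pt "-0.3 -2.2 0 0 0 0 0" --pt "-0.3 -2.2 0 0 0 0 0" --pt "-0.3 -2.2 0 0 0 0 0" --pt "-0.3 -2.2 0 0 0 0 0"

```text
time_s: 14.95
eef_pos: [393.6, 9.9, 404.7]
tcp_rot: [[0.996, 0.086, 0.0], [0.086, -0.996, -0.0], [0.0, 0.0, -1.0]]
force: [-1.0, -0.4, -0.4]
opening: 0.003
grip_force: 0.0
```

```bash
python3 - <<'E'
from station import telemetry, imaging
import cv2
from h import *
p=imaging.capture('wrist')
cv2.imwrite('pics/w4.png',cv2.resize(p['pixels'][30:180,80:480,::-1],(800,300),interpolation=2))
E
```

```text
(no output)
```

View pics/w4.png

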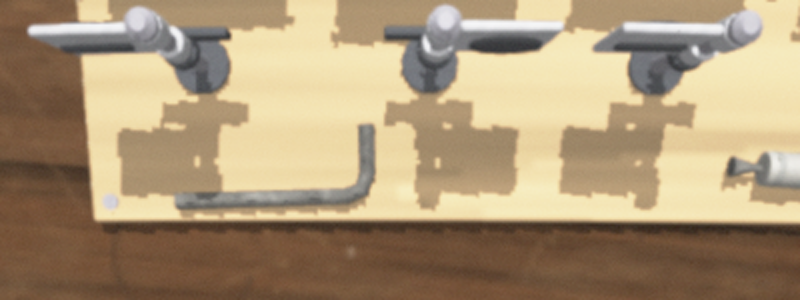

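The crop shows tag 1 pointing left with its bar, tag 2 pointing right with its disc, and tag 3 pointing left with its bar. All three lie parallel to the board edge and flush on their stops, and the tools haven't moved.

```bash
python3 -c "
from station import env
print(env.finish_job())"
```

```text
the job is handed in; nothing more can be done
None
```

I pushed over the three wrong tags to their stops and left the one that was already right. Both full bins now show the disc and the low and empty bins show the bar; the job is handed in, at about 15 s on the robot's clock.

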